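# Lid the crucible, then take off only the steel cover

### The arm

A 6-joint arm with a two-finger parallel gripper is mounted at the origin on the work surface. World frame = base frame: x ahead of the robot, y to its left, z up, the work surface at z = 0. Lengths are in mm, angles in rad, forces in N, time in s.
With the tool pointing down it reaches from about 275 to 875 mm from the base axis. Payload 12.5 kg.
Tool frame: the origin (TCP) lies on the mounting face of the last link; the fingertips stand 173 mm ahead of it and the grasp point (between the pads) lies 155 mm ahead of it; z points along the fingers, y is the line along which they close (so a half turn about z gives the same grasp; the last joint's range is limited). The gripper opens to 85 mm and grips with 20 to 120 N. Pads are 22 mm wide; open, the fingers measure 114 mm over their backs; the gripper's body (76 mm by 85 mm) begins 54 mm behind the grasp point. The pads swing forward as they close: fully open they stand 13 mm farther back than shut.
Start: joints at [1.072, 0.351, 1.652, -0, 1.139, -0.085], TCP at [221.119, 503.579, 404.69] pointing down, gripper open.
Joint ranges: [-2.75, 2.75], [-0.79, 2.1], [0.01, 2.65], [-1.57, 4.71], [0.07, 3.14], [-2.87, 2.87]. Speed limits (rad/s): [2.22, 2.22, 2.79, 3.14, 3.14, 3.14].

### API

Orientations are given as a rotation vector (axis times angle).
In Python, from workcell import telemetry, viewer, order gives the robot as it stands. The module is installed in compiled form; this text tells all that it offers.
- The arm moves only by the tool send_rows, never from a script. Its argument "moves" is text: rows parted by semicolons, each of 4 numbers parted by spaces: the shift along the tool's x, y, z normalised to -1 to 1, where 1 is 50 mm, then the turn about the tool's z normalised to -1 to 1, where 1 is 90 degrees. In form: x y z twist; .... A call has 1 to 10 rows; each row shifts and turns the commanded pose from where the row before left it, along the tool's axes as they then stand; what a row does not reach is not made up. A row lasts 1/12 s, in which the tool goes at most 41.7 mm and 7.16 degrees, less where a joint would pass 70% of its speed; a pose out of reach is approached as far as the arm can. A call with a number of a shift or a turn outside -1 to 1 is refused whole. A call with a gripper value outside its range is refused whole. "hand" is the gripper's target within -1 to 1 (fully open at 1, half-way at 0, shut at -1), set as the call begins (left out, the last holds). The fingers move at their own pace and stop on an object; "grip_force" is the grip in N (left out, the last holds). Time passes only in rows, so rows that do not move let the fingers close. It gives the time, the measured TCP pose, the force, the opening and the grip force at its end, in the units of the state.
- telemetry.get_obs(): the state, without advancing time (a new reading comes with each control period).
- viewer.grab_frame(name): name is "scene" or "side" or "wrist"; returns a dict with "image" (384x512x3 uint8, red, green, blue), "K" (3x3 intrinsics, pixels), "R" (3x3) and "t" (3): a world point X has camera coordinates R X + t; the wrist camera has in their place "T_tool_cam" (4x4, takes a point from camera to tool coordinates, whose origin is the TCP and whose axes are the flange's). Camera axes: x right, y down, z forward; pixel columns grow to the right and rows downward; lengths in mm; the calibration is good to about 2 mm. A picture is of the moment at which its call begins: read the wrist's pose just before it. There is no depth.
- order.sign_off(): hands the job in; it is judged then, once.
The state is a dict: "time_s": time; "joint_positions": joint angles; "joint_velocities": joint speeds; "tau": joint torques, N m; "tcp_pos": TCP position; "orientation": TCP orientation; "ft_force": force on the tool from outside, world axes, zero at the start; "wrist_torque": the same for the moment, N m; "opening": finger opening in mm; "finger_force": force on a finger pad.
Only numpy, scipy, OpenCV 4.12 (cv2) and the standard library are available. Lean on these libraries where they do the work, as an engineer would, in place of code of your own. Each camera call takes 0.05 s, during which the arm holds its last target. There are 200 camera calls.

### The job

Pull the blue instrument drawer open by its handle, take the nested pair of lids out together by the white knob of the inner lid, and lower the pair, still nested, into the mouth of the terracotta crucible on the cork fire board so that the inner lid sits flat, then let go of the knob. Then take the steel outer cover by its copper collar and lift it alone, straight up until it is well clear of the top of the knob (about 10 cm), leaving the inner lid seated and undisturbed. Finish while still holding the cover still and level in the air above the crucible; keep the crucible standing on its place and leave the other things on the bench alone.

Things in the scene. Friction and masses are not known exactly. Their poses are not given: they have to be found in the camera images.
- drawer (a joint): opening of the blue drawer in m: 0 shut, 0.185 fully out; it slides level towards the robot side (along -x of drawer_handle's frame), stays where it is left and needs about 3 to 5 N. The lids (and a loose tile at the rear) ride with it; the whole cover is clear of the cabinet's roof from an opening of about 0.15. The grey cabinet is fixed, 240 deep, 260 wide, 135 high; a read-out 60 high stands on its roof, 155 behind its front
- drawer_handle (a point): middle of the drawer's bar handle: round bar 10 thick, 100 long along the frame's y, 45 mm in front of the drawer's face (open the fingers only part-way), 108 above the bench. The frame's x points into the cabinet. The drawer's blue front is 12 thick, its top 127 above the bench; inside 222 wide, floor 14 above the bench, side walls to 60
- knob (a point): on the inner lid: white ceramic disc 76 across, 8 thick, plug below it (54 across, 12 deep), upright round knob rod 18 across. Point on the rod's axis, 15 below its top, 50 above the disc's top face, 70 above the plug's foot; z up. About 0.17 kg. Starts in the drawer, plug down, with the cover resting on it; lifted by the knob it carries the cover along (about 0.31 kg in all)
- collar (a point): on the outer cover: steel cap 100 across (plate 5 thick, short skirt) with an upright copper tube collar, 46 outside, 36 inside, 30 high, through which the knob stands up. Point on the axis, 10 below the collar's top, 20 above the plate's top; z up. The cover just rests on the inner lid (0.14 kg); nested, this point is 25 below knob and the knob's top is 30 above the collar
- mouth (a point): centre of the crucible's open mouth, at rim height. The terracotta-coloured crucible is loose, 90 high, 76 across outside at the rim, 64 inside, about 0.55 kg, and stands on a fixed cork fire board 12 mm thick and 170 square. With the inner lid's disc flat on the rim, knob is 58 mm above this point
- crucible: the same crucible; origin at the centre of its underside, z up
- inner_lid: the white inner lid; origin at the centre of the plug's foot, z up the knob
- cover: the steel outer cover; origin on its axis, level with the underside of the inner lid's disc while nested, 33 mm below collar; z up
- fireboard: the fixed cork board under the crucible, 170 x 170 x 12; origin at the centre of its underside
- tongs: bystander: dark steel crucible tongs lying flat, 290 long, 55 wide, 17 high; origin under the middle
- jar: bystander: amber glass jar with black cap, 64 across, 100 high; origin under its centre
- spare: bystander: small empty white crucible, 60 across, 60 high; origin under its centre
- mould: bystander: dark steel mould block with ten holes, 80 x 160 x 32; origin under its centre
- brush: bystander: hand brush lying on the bench, handle along its x
- puck: bystander: amber glass sample puck on a corner of the fire board, 26 across, 14 high; origin under its centre
Mind the look-alikes: they are no part of the job. Of the things that look like the crucible, the middle-sized one is meant.

How it is judged (in metres and radians):
On the way, in this order (a step that is already met when the one before it is completed fails the run):
1. the drawer is pulled open (more than 0.10 m) (value of joint drawer above 0.1 m), for 0.2 s.
2. both lids, still nested, sit on the crucible, the inner one flat on the rim, and the knob is let go (z of knob in the frame of mouth between 0.054 and 0.062 m and horizontal distance between knob and mouth below 0.01 m and angle between knob's own z axis and vertical below 0.08 rad and z of collar in the frame of knob below -0.021 m and contact force between the fingers and inner_lid below 0.2 N and linear speed of inner_lid below 0.02 m/s), for 0.2 s.
At the end, for the whole second after the job is handed in: Fingers alone hold the cover, still, level within 0.3 rad, raised 72 mm or more above its nested place (within 80 mm of the mouth's axis); inner lid untouched and flat in the mouth (knob 54-62 mm above it, within 10 mm of centre, tilt < 0.08 rad); crucible upright, within 35 mm of its start (z of knob in the frame of mouth between 0.054 and 0.062 m and horizontal distance between knob and mouth below 0.01 m and angle between knob's own z axis and vertical below 0.08 rad and z of collar in the frame of knob above 0.047 m and contact force between the fingers and cover above 1 N and contact force between each of cover, the fingers and inner_lid below 0.05 N and contact force between cover and crucible below 0.05 N and horizontal distance between collar and mouth below 0.08 m and height (world z) of collar above 0.19 m and angle between collar's own z axis and vertical below 0.3 rad and linear speed of cover below 0.03 m/s and linear speed of inner_lid below 0.02 m/s and angle between crucible's own z axis and vertical below 0.05 rad and distance of crucible from where it was at the start of the episode below 0.035 m); the arm keeps its last pose, push and grip.
It fails at once if the cover comes off the inner lid (more than 15 mm) while the inner lid is not seated flat in the crucible (z of collar in the frame of knob above -0.01 m and not (z of knob in the frame of mouth between 0.054 and 0.062 m and horizontal distance between knob and mouth below 0.01 m and angle between knob's own z axis and vertical below 0.08 rad)).
It fails at once if the inner lid or the cover is tipped by more than 0.45 rad (angle between any of knob, collar's own z axis and vertical above 0.45 rad).
It fails at once if the crucible is tipped by more than 0.2 rad or shifted by more than 35 mm (angle between crucible's own z axis and vertical above 0.2 rad or distance of crucible from where it was at the start of the episode above 0.035 m).
It fails at once if a bystander is moved by more than 30 mm (distance of any of tongs, jar, spare, mould, brush, puck from where it was at the start of the episode above 0.03 m).
It also fails if it takes over 66 s, if anything falls off the work surface, if the arm or the gripper's body presses on something with over 40 N, if the wrist force passes 120 N, or if a joint passes its speed limit or range.

## Working session

There is one attempt and no reset: what is moved stays moved. The work goes in short steps, Python scripts to look and compute and a tool call to move; the robot and the scene stay as the last step left them, time stands still between calls to the robot, and variables do not carry over. Pictures are saved under pics/ and viewed, at most 10 in all, crops included, and the job is handed in when it is done.

Besides the shell and the picture viewer there is one more tool, called after "Request:" in YAML: its name, and indented under it one key for each argument. send_rows: Moves the arm, as the interface text tells. Its arguments: {"type":"object","properties":{"moves":{"type":"string"},"hand":{"type":"number"},"grip_force":{"type":"number"}},"required":["moves"]}

```bash
mkdir -p pics
cat > h.py <<'E'
import numpy as np, cv2
from scipy.spatial.transform import Rotation as Ro
from workcell import telemetry, viewer, order
def snap(n,f):
    o=telemetry.get_obs(); d=viewer.grab_frame(n)
    im=cv2.cvtColor(d["image"],cv2.COLOR_RGB2BGR); cv2.imwrite(f"pics/{f}.png",im)
    if "T_tool_cam" in d:
        T=np.eye(4);T[:3,:3]=Ro.from_rotvec(o["orientation"]).as_matrix();T[:3,3]=o["tcp_pos"]
        M=np.linalg.inv(T@np.array(d["T_tool_cam"]));d["R"]=M[:3,:3];d["t"]=M[:3,3]
    np.savez(f"pics/{f}.npz",K=d["K"],R=d["R"],t=d["t"]); return im
def onz(f,u,v,z):
    d=np.load(f"pics/{f}.npz");c=-d["R"].T@d["t"];r=d["R"].T@np.linalg.inv(d["K"])@[u,v,1]
    return (c+r*(z-c[2])/r[2]).round(1)
def proj(f,X):
    d=np.load(f"pics/{f}.npz");p=d["K"]@(d["R"]@np.array(X,float)+d["t"]);return (p[:2]/p[2]).round(1)
def tri(*obs):
    A=[];b=[]
    for f,u,v in obs:
        d=np.load(f"pics/{f}.npz");c=-d["R"].T@d["t"];r=d["R"].T@np.linalg.inv(d["K"])@[u,v,1];r/=np.linalg.norm(r)
        P=np.eye(3)-np.outer(r,r);A.append(P);b.append(P@c)
    return np.linalg.lstsq(np.vstack(A),np.hstack(b),rcond=None)[0].round(1)
E
python3 - <<'E'
from h import *
a=snap("scene","sc");b=snap("side","si");c=snap("wrist","wr")
for n in("sc","si","wr"):
    d=np.load(f"pics/{n}.npz");print(n,(-d["R"].T@d["t"]).round(),d["R"][2].round(2))
o=telemetry.get_obs();print(Ro.from_rotvec(o["orientation"]).as_matrix().round(3),o["opening"],o["time_s"])
cv2.imwrite("pics/a.png",cv2.resize(a,(800,600),interpolation=3))
cv2.imwrite("pics/b.png",cv2.resize(b,(800,600),interpolation=3))
E
```

```text
sc [1145. -572. 1314.] [-0.41  0.39 -0.83]
si [151. 827. 911.] [ 0.33 -0.66 -0.67]
wr [159. 530. 374.] [ 0.24 -0.11 -0.96]
[[-0.916  0.402 -0.   ]
 [ 0.402  0.916 -0.001]
 [ 0.    -0.001 -1.   ]] 85.16678084774689 0.15
```

View pics/a.png

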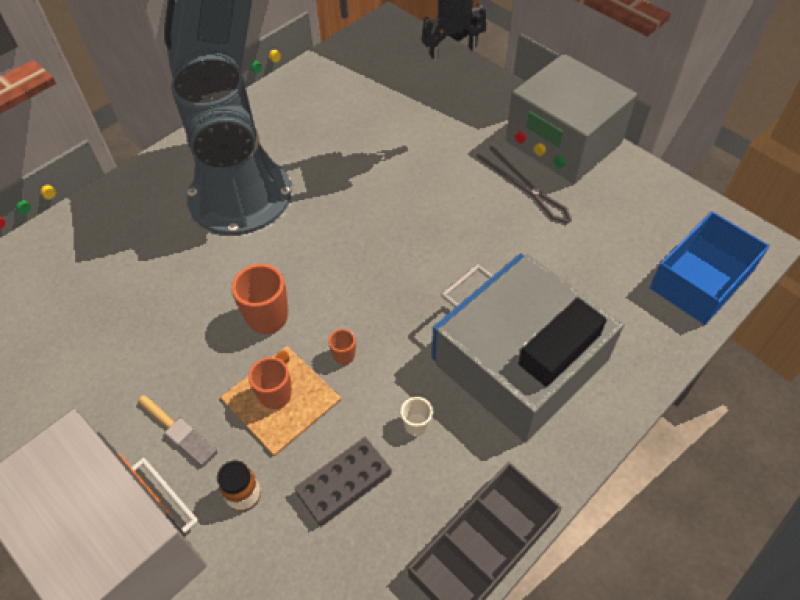

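View pics/b.png

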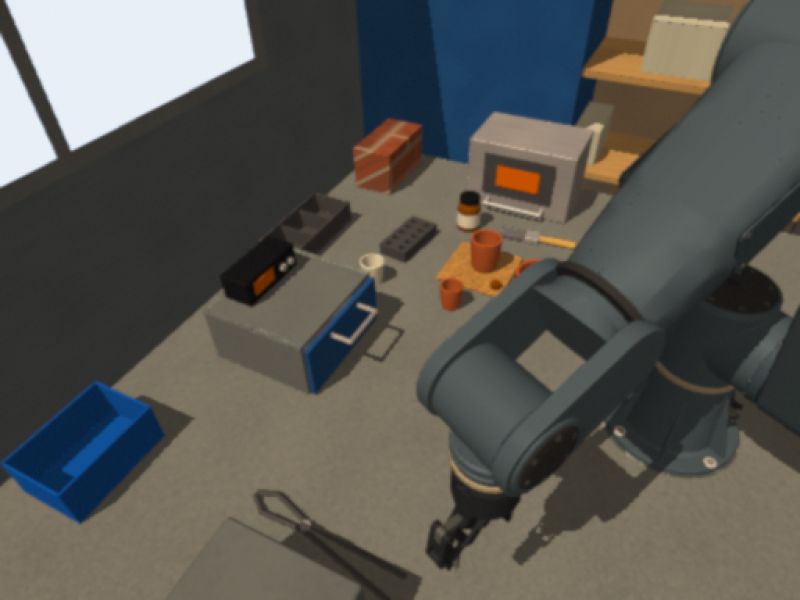

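The scene view shows the cabinet with its blue drawer; the handle bar runs from about (446,296) to (482,268) in the 800 px picture. The crucible mouth on the cork is near (270,374). In the side view the handle is near (355,325) and the crucible near (486,240). Next I'll take enlarged crops.

Run:
```python
from h import *
a=cv2.imread("pics/sc.png");b=cv2.imread("pics/si.png")
def c(im,x,y,w=66,h=50): return cv2.resize(im[y:y+h,x:x+w],(396,300),interpolation=cv2.INTER_CUBIC)
cv2.imwrite("pics/c.png",np.vstack([np.hstack([c(a,275,160),c(a,140,215)]),np.hstack([c(b,190,180),c(b,275,135)])]))
```

```text
(no output)
```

View pics/c.png

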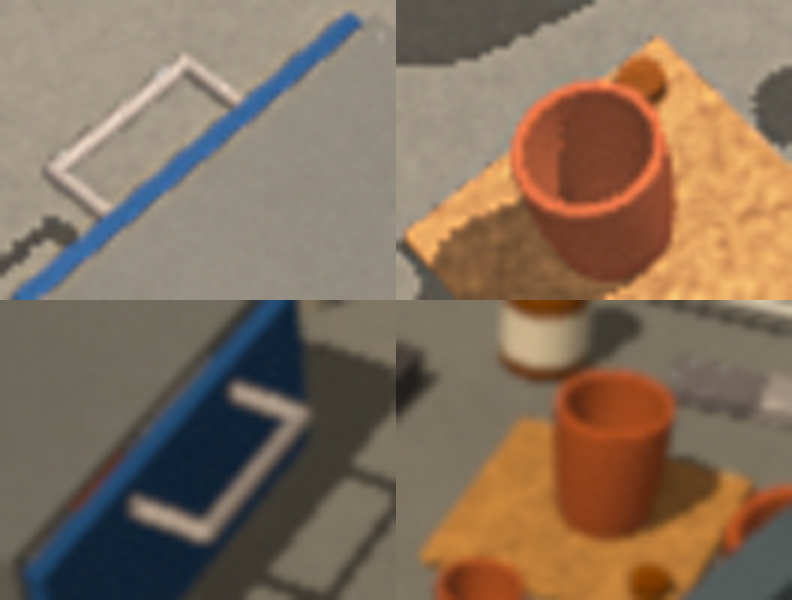

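The enlarged crops show the handle bar corners clearly, at (54,168)/(185,62) in the scene crop and (208,232)/(303,112) in the side crop. The mouth ellipse centre is at (194,148) in the scene crop and (218,104) in the side crop.

Run:
```python
from h import *
e=.4
S=lambda x,y,u,v:(x+u/6-e,y+v/6-e)
h1=S(275,160,54,168);h2=S(275,160,185,62);m=S(140,215,194,148)
g1=S(190,180,208,232);g2=S(190,180,303,112);n=S(275,135,218.5,104)
A=onz("sc",*h1,108);B=onz("sc",*h2,108);print(A,B,(A+B)/2,np.linalg.norm(A-B))
C=onz("si",*g1,108);D=onz("si",*g2,108);print(C,D,(C+D)/2)
print(onz("sc",*m,102),onz("si",*n,102),tri(("sc",*m),("si",*n)))
M=(A+B+C+D)/4;y=B-A;y=y/np.linalg.norm(y);y2=C-D;y2/=np.linalg.norm(y2);print(M,y,y2)
```

```text
[598.1  71.6 108. ] [601.5 170.7 108. ] [599.8  121.15 108.  ] 99.15830777095785
[602.  168.5 108. ] [601.   67.1 108. ] [601.5 117.8 108. ]
[ 485.8 -287.6  102. ] [ 483.4 -284.8  102. ] [ 484.4 -287.3  100. ]
[600.65  119.475 108.   ] [0.0342886  0.99941197 0.        ] [0.00986145 0.99995137 0.        ]
```

Request:
send_rows:
  moves: "0 0 0 0.079;0 0 0 0.079;0 0 0 0.079;0 0 0 0.079;0 0 0 0.079;0 0 0 0.079;0 0 0 0.079;0 0 0 0.079;0 0 0 0.079;0 0 0 0.038"
  hand: -0.29
  grip_force: 30

```text
time_s: 0.98
tcp_pos: [221.1, 503.5, 404.4]
orientation: [2.251, 2.192, -0.001]
ft_force: [0.5, 0.4, 0.1]
opening: 30.2
finger_force: 0.0
```

```bash
cat >> h.py <<'E'
def st():
    o=telemetry.get_obs();R=Ro.from_rotvec(o["orientation"]).as_matrix();y=R[:,1]
    print("t",round(o["time_s"],2),"pos",np.round(o["tcp_pos"],1),"yang",round(float(np.arctan2(y[1],y[0])),3),"zax",R[:,2].round(3),"F",np.round(o["ft_force"],1),"op",round(o["opening"],1),"ff",o["finger_force"]);return o,R
def plan(grasp,ya=None):
    o,R=st();d=np.array(grasp,float)+[0,0,155]-o["tcp_pos"];u=R.T@d/50
    print("tool units total",u.round(3),"min rows",round(float(np.linalg.norm(d)/41.7),2))
    if ya is not None: print("twist units",round(float((np.arctan2(R[1,1],R[0,1])-ya)/(np.pi/2)),3))
E
python3 -c "
from h import *
plan((600.5,119.5,240),-.02)"
```

```text
t 0.98 pos [221.1 503.5 404.4] yang -0.026 zax [-0. -0. -1.] F [0.5 0.4 0.1] op 30.2 ff 0.0
tool units total [-7.477  7.789  0.19 ] min rows 12.95
twist units -0.004
```

Request:
send_rows:
  moves: "-0.5 0.52 0 0;-0.5 0.52 0 0;-0.5 0.52 0 0;-0.5 0.52 0 0;-0.5 0.52 0 0;-0.5 0.52 0 0;-0.5 0.52 0 0;-0.5 0.52 0 0;-0.5 0.52 0 0;-0.5 0.52 0 0"

```text
time_s: 1.82
tcp_pos: [477.2, 247.0, 404.6]
orientation: [-2.243, -2.2, 0.0]
ft_force: [0.3, 1.5, -1.3]
opening: 30.3
finger_force: 0.0
```

Request:
send_rows:
  moves: "-0.5 0.52 0 0;-0.5 0.52 0 0;-0.5 0.52 0 0;-0.5 0.52 0 0;0 0 0 0;0 0 0 0"

```text
time_s: 2.32
tcp_pos: [578.9, 145.3, 404.0]
orientation: [-2.245, -2.196, 0.001]
ft_force: [-0.2, 0.5, -0.7]
opening: 30.2
finger_force: 0.0
```

```bash
python3 -c "
from h import *
im=snap('wrist','w1')
plan((600.5,119.5,108),-.02)
print(proj('w1',(600.5,119.5,108)),proj('w1',(599.5,69.5,108)),proj('w1',(601.5,169.5,108)))
cv2.imwrite('pics/w1b.png',im)"
```

```text
t 2.37 pos [578.2 146.3 404.1] yang -0.021 zax [-0.001  0.    -1.   ] F [ 0.1 -0.2 -0.4] op 30.3 ff 0.0
tool units total [-0.526  0.46   2.822] min rows 3.49
twist units -0.0
[275.1 209.4] [274.1 253. ] [276.2 161.4]
```

View pics/w1b.png

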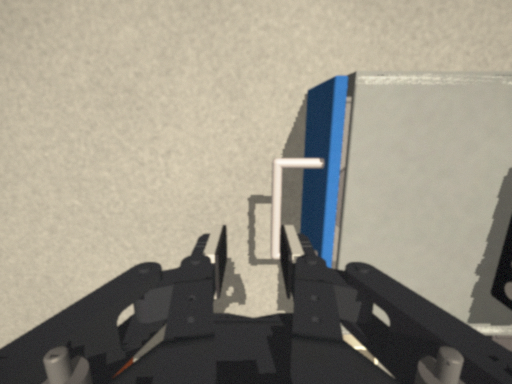

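The bar appears at u≈277, against a prediction of 275. That puts it about 1–2 mm further in x, so the position is confirmed.

Request:
send_rows:
  moves: "-0.26 0.24 0.4 0;-0.266 0.24 0.4 0;0 0 0.6 0;0 0 0.6 0;0 0 0.5 0;0 0 0.33 0;0 0 0 0;0 0 0 0"

```text
time_s: 3.03
tcp_pos: [601.2, 120.7, 263.2]
orientation: [-2.241, -2.2, 0.002]
ft_force: [-0.1, -0.3, 1.3]
opening: 30.1
finger_force: 0.0
```

Request:
send_rows:
  moves: "0 0 0 0;0 0 0 0;0 0 0 0;0 0 0 0;0 0 0 0;0 0 0 0"
  hand: -1

```text
time_s: 3.53
tcp_pos: [602.0, 120.2, 264.9]
orientation: [2.242, 2.199, 0.004]
ft_force: [-2.3, 3.6, 7.1]
opening: 8.6
finger_force: 29.7
```

Request:
send_rows:
  moves: "0 -0.06 0 0;0 -0.12 0 0;0 -0.2 0 0;0 -0.2 0 0;0 -0.2 0 0;0 -0.2 0 0;0 -0.2 0 0;0 -0.2 0 0;0 -0.2 0 0;0 -0.2 0 0"

```text
time_s: 4.37
tcp_pos: [513.0, 122.1, 264.9]
orientation: [2.242, 2.198, 0.007]
ft_force: [2.5, 8.0, 7.1]
opening: 8.4
finger_force: 30.1
```

Request:
send_rows:
  moves: "0 -0.2 0 0;0 -0.2 0 0;0 -0.2 0 0;0 -0.2 0 0;0 -0.2 0 0;0 -0.2 0 0;0 -0.2 0 0;0 -0.18 0 0;0 -0.12 0 0;0 -0.06 0 0"

```text
time_s: 5.2
tcp_pos: [425.0, 124.1, 264.9]
orientation: [2.242, 2.198, 0.008]
ft_force: [2.4, 11.5, 8.5]
opening: 8.8
finger_force: 30.1
```

Request:
send_rows:
  moves: "0 0 0 0;0 0 0 0;0 0 0 0;0 0 0 0"

```text
time_s: 5.53
tcp_pos: [425.3, 124.1, 264.8]
orientation: [2.243, 2.198, 0.007]
ft_force: [-2.0, 11.6, 12.9]
opening: 8.9
finger_force: 30.6
```

Request:
send_rows:
  moves: "0 0 0 0;0 0 0 0;0 0 0 0;0 0 0 0;0 0 -0.4 0;0 0 -0.8 0;0 0 -0.8 0;0 0 -0.8 0;0 0 0 0;0 0 0 0"
  hand: -0.29

```text
time_s: 6.37
tcp_pos: [424.8, 123.1, 404.9]
orientation: [2.241, 2.198, 0.005]
ft_force: [0.1, -0.1, -0.1]
opening: 30.2
finger_force: 0.0
```

Run:
```python
from h import *
a=snap("scene","s2");b=snap("side","i2");c=snap("wrist","w2");st()
def cr(im,x,y,w=100,h=75): return cv2.resize(im[y:y+h,x:x+w],(400,300),interpolation=cv2.INTER_CUBIC)
cv2.imwrite("pics/d.png",np.vstack([np.hstack([cr(a,230,140),cr(b,190,165)]),np.hstack([cv2.resize(c,(400,300)),cv2.resize(a,(400,300))])]))
```

```text
t 6.52 pos [424.4 123.1 402. ] yang -0.02 zax [-0.002 -0.    -1.   ] F [-0.1  0.4  0. ] op 30.1 ff 0.0
```

View pics/d.png

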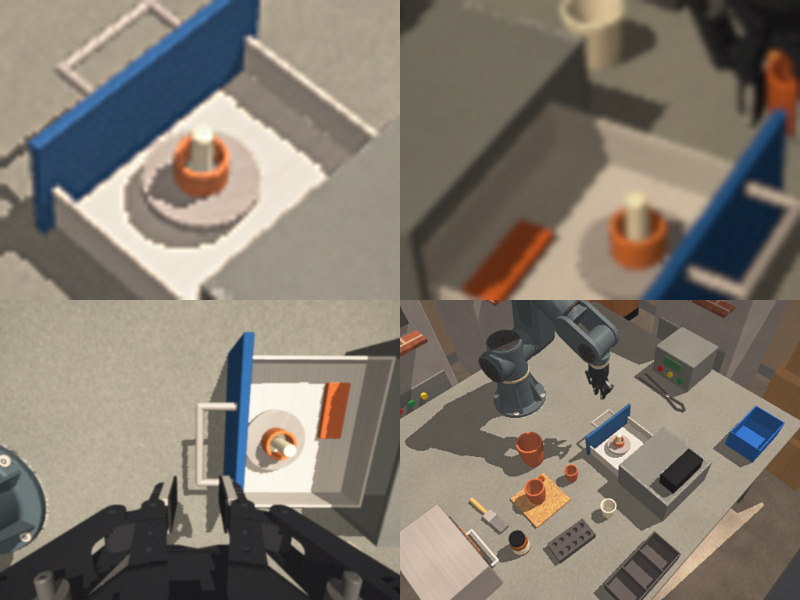

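The drawer is open. The knob top is at about (203,133) in the scene crop, (236,197) in the side crop and (291,151) in the wrist crop. The lids are still nested.

Run:
```python
from h import *
s=("s2",230+203/4-.4,140+133/4-.4);i=("i2",190+236/4-.4,165+197/4-.4);w=("w2",291*1.28,151*1.28)
for q in(s,i,w):print(onz(*q,99))
print(tri(s,i),tri(s,i,w))
print("collar top sc",onz("s2",230+202/4-.4,140+150/4-.4,69),onz("w2",277*1.28,144*1.28,69))
print("face edge",onz("w2",246*1.28,148*1.28,127))
```

```text
[547.2 111.6  99. ]
[547.4 111.4  99. ]
[548.2 110.8  99. ]
[547.3 111.5  99.1] [547.6 111.3  99.4]
collar top sc [543.7 115.2  69. ] [540.1 113.2  69. ]
face edge [481.5 123.6 127. ]
```

```bash
python3 -c "
from h import *
plan((547.4,111.4,91),-.02)"
```

```text
t 6.52 pos [424.4 123.1 402. ] yang -0.02 zax [-0.002 -0.    -1.   ] F [-0.1  0.4  0. ] op 30.1 ff 0.0
tool units total [-0.184  2.471  3.114] min rows 4.77
twist units 0.0
```

Request:
send_rows:
  moves: "-0.046 0.617 0 0;-0.046 0.617 0 0;-0.046 0.617 0 0;-0.046 0.62 0 0;0 0 0.7 0;0 0 0.7 0;0 0 0.5 0;0 0 0.3 0;0 0 0 0;0 0 0 0"
  hand: -0.1

```text
time_s: 7.35
tcp_pos: [547.9, 111.5, 291.9]
orientation: [-2.242, -2.198, 0.004]
ft_force: [0.6, 1.0, 0.3]
opening: 38.8
finger_force: 0.0
```

Run:
```python
from h import *
a=snap("scene","s3");c=snap("wrist","w3");plan((547.4,111.4,91),-.02)
x,y=235,130
cv2.imwrite("pics/e.png",np.hstack([cv2.resize(a[y:y+75,x:x+75],(400,400),interpolation=cv2.INTER_CUBIC),cv2.resize(c,(400,400))]))
```

```text
t 7.45 pos [548.3 111.6 293.8] yang -0.02 zax [ 0.001  0.    -1.   ] F [ 0.7 -0.3  0.3] op 38.5 ff 0.0
tool units total [-0.005 -0.019  0.957] min rows 1.15
twist units 0.0
```

View pics/e.png

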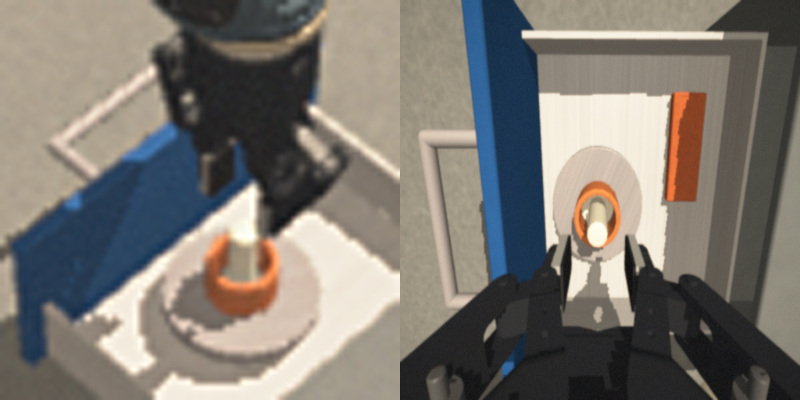

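The knob sits centred between the fingers (u≈597, with the pads at 560 and 637). I'll descend and grip.

Request:
send_rows:
  moves: "0 -0.01 0.35 0;0 0 0.35 0;0 0 0.18 0;0 0 0.07 0;0 0 0 0;0 0 0 0"

```text
time_s: 7.95
tcp_pos: [547.9, 111.7, 246.6]
orientation: [2.243, 2.199, 0.001]
ft_force: [0.5, 1.1, 0.2]
opening: 38.2
finger_force: 0.0
```

Request:
send_rows:
  moves: "0 0 0 0;0 0 0 0;0 0 0 0;0 0 0 0;0 0 0 0;0 0 0 0"
  hand: -1
  grip_force: 45

```text
time_s: 8.45
tcp_pos: [547.8, 111.7, 246.6]
orientation: [2.242, 2.199, 0.002]
ft_force: [-1.6, -0.0, 6.0]
opening: 16.6
finger_force: 43.8
```

Request:
send_rows:
  moves: "0 0 -0.08 0;0 0 -0.12 0;0 0 -0.2 0;0 0 -0.3 0;0 0 -0.4 0;0 0 -0.4 0;0 0 -0.4 0;0 0 -0.4 0;0 0 -0.4 0;0 0 -0.4 0"

```text
time_s: 9.28
tcp_pos: [547.2, 111.6, 402.5]
orientation: [2.243, 2.2, 0.0]
ft_force: [0.1, -0.6, -3.4]
opening: 16.7
finger_force: 44.1
```

```bash
python3 -c "
from h import *
plan((484.5,-287,247.5),-.02)"
```

```text
t 9.28 pos [547.2 111.6 402.5] yang -0.02 zax [ 0.  0. -1.] F [ 0.1 -0.6 -3.4] op 16.7 ff 44.06423091888428
tool units total [-7.995 -1.099 -0.   ] min rows 9.68
twist units 0.0
```

Request:
send_rows:
  moves: "-0.1 -0.05 0 0;-0.2 -0.05 0 0;-0.3 -0.05 0 0;-0.4 -0.05 0 0;-0.4 -0.05 0 0;-0.4 -0.05 0 0;-0.4 -0.05 0 0;-0.4 -0.05 0 0;-0.4 -0.05 0 0;-0.4 -0.05 0 0"

```text
time_s: 10.12
tcp_pos: [518.2, -59.4, 399.2]
orientation: [-2.242, -2.198, 0.002]
ft_force: [0.2, -0.7, -2.8]
opening: 16.8
finger_force: 44.2
```

Request:
send_rows:
  moves: "-0.4 -0.05 0 0;-0.4 -0.05 0 0;-0.4 -0.05 0 0;-0.4 -0.05 0 0;-0.4 -0.05 0 0;-0.4 -0.05 0 0;-0.4 -0.05 0 0;-0.4 -0.05 0 0;-0.4 -0.05 0 0;-0.4 -0.05 0 0"

```text
time_s: 10.95
tcp_pos: [489.1, -258.7, 399.1]
orientation: [-2.242, -2.197, 0.001]
ft_force: [1.2, 0.3, -3.3]
opening: 16.6
finger_force: 44.2
```

Request:
send_rows:
  moves: "-0.3 -0.05 0 0;-0.2 -0.05 0 0;-0.1 0 0 0;0 0 0 0;0 0 0 0;0 0 0 0"

```text
time_s: 11.45
tcp_pos: [484.8, -286.5, 400.5]
orientation: [-2.242, -2.2, -0.0]
ft_force: [0.6, -0.4, -3.9]
opening: 16.3
finger_force: 44.3
```

Run:
```python
from h import *
plan((484.5,-287,247.5),-.02)
a=snap("scene","s4");b=snap("side","i4");c=snap("wrist","w4")
k=(484.5,-287,102)
for n in("s4","i4","w4"):print(proj(n,k))
u,v=map(int,proj("s4",(484,-287,140)));p,q=map(int,proj("i4",(484,-287,140)))
print(u,v,p,q)
cr=lambda im,u,v:cv2.resize(im[v-33:v+33,u-33:u+33],(400,400),interpolation=cv2.INTER_CUBIC)
cv2.imwrite("pics/f.png",np.hstack([cr(a,u,v),cr(b,p,q)]))
```

```text
t 11.45 pos [ 484.8 -286.5  400.5] yang -0.019 zax [-0.  0. -1.] F [ 0.6 -0.4 -3.9] op 16.3 ff 44.25134539604187
tool units total [-0.009 -0.006 -0.04 ] min rows 0.05
twist units 0.001
[171.8 238.9]
[310.9 151.6]
[253.1 185.6]
169 232 311 143
```

View pics/f.png

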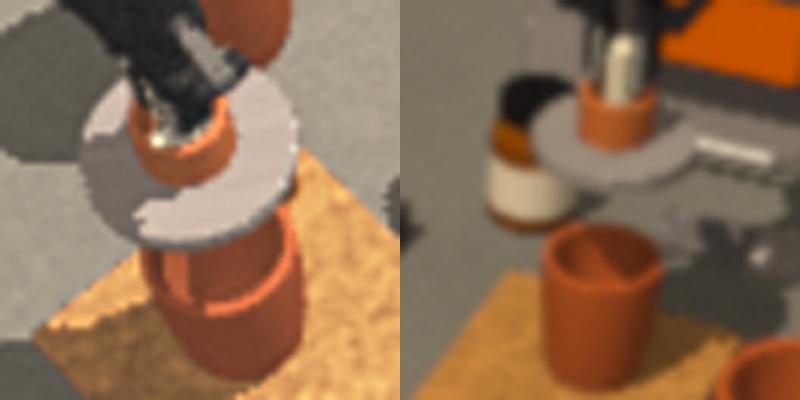

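The pair hangs level above the crucible. The cover centre is at about (189,157) in the scene crop and about (617,135) in the side crop. I'll check the axis numerically against the mouth.

Run:
```python
from h import *
s=400/66
print("cover sc",onz("s4",169-33+189/s-.4,232-33+157/s-.4,191),"side",onz("i4",311-33+217/s-.4,143-33+137/s-.4,191))
print("knobtop side",onz("i4",311-33+222/s-.4,143-33+42/s-.4,253))
print("mouth side",onz("i4",311-33+203/s-.4,143-33+258/s-.4,102))
# colour-fit of mouth in first pictures
```

```text
cover sc [ 487.9 -288.8  191. ] side [ 481.4 -282.9  191. ]
knobtop side [ 484.9 -285.6  253. ]
mouth side [ 482.6 -283.5  102. ]
```

The mouth and cover agree within about 2 mm, and the two views average to zero offset. I'll lower in stages.

Request:
send_rows:
  moves: "-0.005 0 0.15 0;0 0 0.2 0;0 0 0.2 0;0 0 0.2 0;0 0 0.2 0;0 0 0.15 0;0 0 0.1 0;0 0 0.05 0;0 0 0 0;0 0 0 0"

```text
time_s: 12.43
tcp_pos: [484.9, -287.5, 338.4]
orientation: [2.243, 2.199, 0.0]
ft_force: [-1.0, -0.8, -2.0]
opening: 16.2
finger_force: 44.3
```

Request:
send_rows:
  moves: "0 0 0.04 0;0 0 0.04 0;0 0 0.04 0;0 0 0.04 0;0 0 0 0;0 0 0 0"

```text
time_s: 12.93
tcp_pos: [484.8, -287.4, 330.1]
orientation: [-2.243, -2.2, 0.0]
ft_force: [-0.1, 0.0, -2.8]
opening: 16.5
finger_force: 44.3
```

Request:
send_rows:
  moves: "0 0 0.03 0;0 0 0.03 0;0 0 0.03 0;0 0 0.02 0;0 0 0 0;0 0 0 0"

```text
time_s: 13.43
tcp_pos: [484.8, -287.5, 324.6]
orientation: [-2.243, -2.2, 0.0]
ft_force: [1.6, 0.2, -3.0]
opening: 16.7
finger_force: 44.3
```

Request:
send_rows:
  moves: "0 0 0.02 0;0 0 0.02 0;0 0 0.01 0;0 0 0 0;0 0 0 0"

```text
time_s: 13.85
tcp_pos: [484.8, -287.5, 322.6]
orientation: [2.243, 2.199, 0.0]
ft_force: [-1.9, 0.3, 4.3]
opening: 16.3
finger_force: 44.9
```

Contact at the expected height, so the inner lid is seated. I'll release and check.

Request:
send_rows:
  moves: "0 0 0 0;0 0 0 0;0 0 0 0;0 0 0 0;0 0 0 0;0 0 -0.2 0;0 0 -0.5 0;0 0 -0.5 0;0 0 0 0;0 0 0 0"
  hand: 0.6

```text
time_s: 14.68
tcp_pos: [484.9, -287.5, 383.9]
orientation: [2.241, 2.198, 0.001]
ft_force: [0.0, -0.2, -0.7]
opening: 68.4
finger_force: 0.0
```

Run:
```python
from h import *
a=snap("scene","s5");b=snap("side","i5");c=snap("wrist","w5");st()
u,v=map(int,proj("s5",(484,-287,130)));p,q=map(int,proj("i5",(484,-287,130)))
print(u,v,p,q);
for n in("s5","i5","w5"):print(n,"knobtop",proj(n,(484.8,-287.4,175)),"collartop",proj(n,(484.8,-287.4,145)))
cr=lambda im,u,v:cv2.resize(im[v-25:v+25,u-25:u+25],(400,400),interpolation=cv2.INTER_CUBIC)
cv2.imwrite("pics/g.png",np.hstack([np.vstack([cr(a,u,v)]),cr(b,p,q)]))
cv2.imwrite("pics/g2.png",c)
```

```text
t 14.83 pos [ 484.6 -287.3  381.4] yang -0.02 zax [-0.001  0.001 -1.   ] F [-0.1 -0.6 -0.4] op 68.2 ff 0.0
170 234 311 145
s5 knobtop [167.5 226.4] collartop [169.3 231.7]
i5 knobtop [312.6 135.1] collartop [311.9 142. ]
w5 knobtop [254.1 217.2] collartop [254.  203.9]
```

View pics/g.png

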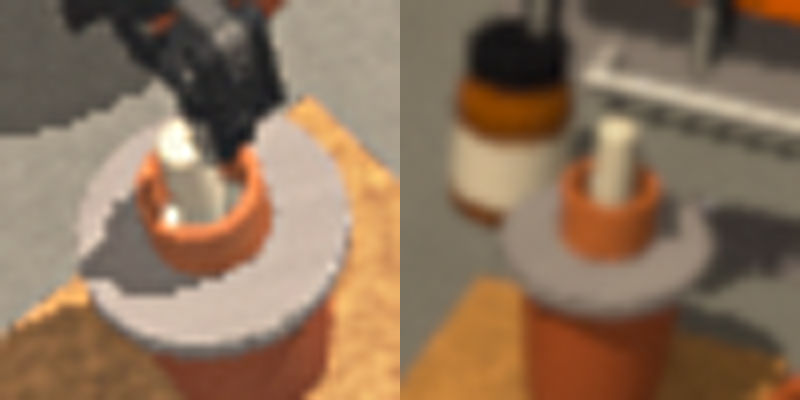

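View pics/g2.png

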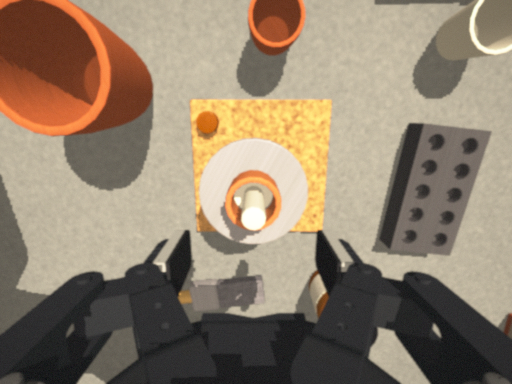

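The lids are nested and flat. In the wrist view the collar centre is at (254,203), matching the prediction of (254,204). I'll descend around the collar and grip.

Request:
send_rows:
  moves: "0 0.005 0.3 0;0 0 0.4 0;0 0 0.4 0;0 0 0.3 0;0 0 0.2 0;0 0 0.12 0;0 0 0.05 0;0 0 0 0;0 0 0 0;0 0 0 0"

```text
time_s: 15.67
tcp_pos: [485.2, -287.6, 294.5]
orientation: [2.242, 2.199, 0.0]
ft_force: [0.0, 0.7, -0.1]
opening: 68.3
finger_force: 0.0
```

Request:
send_rows:
  moves: "0 0 0 0;0 0 0 0;0 0 0 0;0 0 0 0;0 0 0 0;0 0 0 0"
  hand: -1
  grip_force: 30

```text
time_s: 16.17
tcp_pos: [485.1, -287.6, 294.4]
orientation: [2.242, 2.199, 0.0]
ft_force: [-2.3, 0.2, 6.4]
opening: 44.9
finger_force: 30.8
```

Request:
send_rows:
  moves: "0 0 -0.03 0;0 0 -0.05 0;0 0 -0.08 0;0 0 -0.1 0;0 0 -0.12 0;0 0 -0.15 0;0 0 -0.2 0;0 0 -0.2 0;0 0 -0.2 0;0 0 -0.2 0"

```text
time_s: 17.0
tcp_pos: [485.0, -287.5, 361.5]
orientation: [2.243, 2.199, 0.0]
ft_force: [-0.3, 0.3, -1.8]
opening: 44.8
finger_force: 30.9
```

Request:
send_rows:
  moves: "0 0 -0.2 0;0 0 -0.2 0;0 0 -0.2 0;0 0 -0.15 0;0 0 -0.1 0;0 0 -0.05 0;0 0 0 0;0 0 0 0;0 0 0 0;0 0 0 0"

```text
time_s: 17.83
tcp_pos: [485.0, -287.5, 404.7]
orientation: [-2.242, -2.199, 0.0]
ft_force: [-0.1, -0.1, -1.2]
opening: 44.8
finger_force: 30.9
```

Run:
```python
from h import *
a=snap("scene","s6");b=snap("side","i6");st()
u,v=map(int,proj("s6",(484,-287,170)));p,q=map(int,proj("i6",(484,-287,170)))
cr=lambda im,u,v:cv2.resize(im[v-40:v+40,u-40:u+40],(400,400),interpolation=cv2.INTER_CUBIC)
cv2.imwrite("pics/k.png",np.hstack([cr(a,u,v),cr(b,p,q)]))
```

```text
t 17.93 pos [ 485.  -287.5  404.9] yang -0.019 zax [-0.  0. -1.] F [ 0.4 -0.9 -1.6] op 44.6 ff 30.879248175770044
```

View pics/k.png

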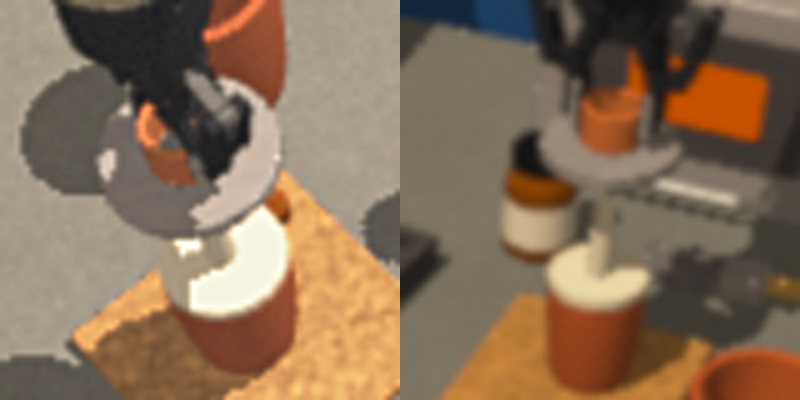

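The cover is held level about 110 mm up, and the white inner lid sits flat on the crucible with its knob clear. Handing in.

```bash
python3 -c "
from h import *
print(order.sign_off())"
```

```text
the job is handed in; nothing more can be done
None
```

The job is handed in: the gripper holds the cover level about 110 mm above its nested place, with the inner lid sitting flat in the crucible; the sign-off gave no verdict, so I can't confirm how it was judged.

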